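# Offer the treat ball at the cat carrier's hatch

## Task

First slide the cat carrier's hatch fully open. Then lift the steel dish by its handle and, gently and level so that the loose ball stays in the middle, turn it about a quarter turn until its flat lip points straight into the opening, the lip's tip 5 cm in front of the middle of the opening and 9 cm above the counter. Finish while holding it there, level and still, with the bottle, jar and paper roll left where they stand.

Things in the scene. Friction and masses are not known exactly. Their poses are not given: they have to be found in the camera images.
- carrier: Fixed white plastic cat carrier, 300 wide, 340 deep, 240 high; black handle on top (to 275 high) over 80 behind the front face. Origin: on the counter, middle of the foot of its front face. +x points from the face into the box, +y along the face, z up. Hatch and runners stand out at most 20 from the face.
- hatch (a joint): Slide of the hatch, a grey panel that covers the opening: 0 m is closed, 0.13 m is fully open; it slides along the carrier's +y axis, starts closed or up to 0.025 m open, needs about 2 N and stays where it is left.
- hatch_pin (a point): Point on the upright black pin at the top of the hatch by which it is slid (pushed or gripped): pin 16 in diameter, standing from 219 to 281 above the counter, its axis 10 in front of the carrier's face. The point is on the axis, 266 above the counter, 15 below the pin's top.
- opening (a point): Point in the plane of the front face, in the middle of the width of its opening, 100 above the counter. The opening is 120 wide, from 60 (the sill) to 200 above the counter, centred 50 to the -y side of the carrier's origin. Axes as the carrier's.
- offer (a point): Point in the air 50 straight in front of the middle of the opening, 90 above the counter: where the tip of the dish's lip is to be held. Its axes are the carrier's.
- dish: Round steel dish, 160 across, 26 high, about 0.28 kg, on the counter. Origin: centre of its underside; z up. Its floor is a shallow cone (7 degrees, 8 above the underside in the middle): the ball rolls off the middle if jerked over about 1 m/s2 or tilted. A flat lip 56 wide sticks out towards +x. A stiff handle arches over it: upright straps at the rim at +y and -y, joined by a bar.
- bar (a point): Middle of the handle's bar, straight above the dish's centre, 118 above the underside. The bar runs along the dish's y, 170 long, 12 wide (along the dish's x) and 14 high (from 111 to 125 above the underside). The ball's top is 48 above the underside.
- lip (a point): Tip of the dish's lip, at its upper side: 110 from the dish's centre along the dish's +x, 24 above the underside.
- ball_center (a point): Centre of the loose treat ball, white plastic, 40 in diameter, about 30 g, resting in the middle of the dish, its centre 28 above the dish's underside.
- bottle: White plastic medicine bottle, 48 in diameter, 110 high, loose; a bystander. Origin: centre of its underside.
- jar: Jar with a white lid, its body amber with a pale label, 60 in diameter, 70 high, loose; a bystander. Origin: centre of its underside.
- roll: Paper roll standing on end, 54 in diameter, 50 high, loose; a bystander. Origin: centre of its underside.
- basket: Fixed green plastic basket 160 x 220, 60 high, with bottles up to 120 high standing in it. Origin: centre of its underside.
Things that resemble listed ones, but are neither listed nor needed, are in the scene too. What is meant by the dish is not blue, orange or pink, and is the larger of those in its own colour.

How it is judged:
By the outcome, as a careful person would: the job done as asked, in the order asked, and still so for the second after the job is handed in, while the arm keeps its last pose, push and grip.
It also fails if it takes over 61 s, if anything falls off the work surface, if the arm or the gripper's body presses on something with over 40 N, if the wrist force passes 120 N, or if a joint passes its speed limit or range.

## Robot

A 6-joint arm with a two-finger parallel gripper is mounted at the origin on the work surface. World frame = base frame: x ahead of the robot, y to its left, z up, the work surface at z = 0. Lengths are in mm, angles in degrees, forces in N, time in s.
With the tool pointing down it reaches from about 300 to 850 mm from the base axis. Payload 4.2 kg.
Tool frame: the origin (TCP) lies on the centre line of the jaws, within the pads' length; the fingertips stand 14 mm ahead of it and the grasp point (between the pads) lies 5 mm behind it; z points along the fingers, y is the direction in which the jaws open and shut (so a half turn about z gives the same grasp; the last joint's range is limited). The gripper opens to 91 mm and grips with 3 to 60 N. Pads are 32 mm wide; open, the fingers measure 118 mm over their backs; the gripper's body (76 mm by 178 mm) begins 60 mm behind the grasp point.
Start: joints at [68.755, 18.312, 89.639, -0, 72.044, -1.146], TCP at [197.601, 539.996, 227.976] pointing down, gripper open.
Joint ranges: [-177.97, 177.97], [-48.28, 115.42], [12.27, 149.76], [-77.06, 257.06], [2.81, 150.46], [-146.56, 146.56]. Speed limits (degrees/s): [147.25, 147.25, 180, 180, 180, 180].

## Interface

Orientations are given as [roll, pitch, yaw] about the fixed x, y, z axes, in that order (R = Rz(yaw) Ry(pitch) Rx(roll)).
In Python, from workcell import env gives the robot as it stands.
- The arm moves only by the tool play_rows, never from a script. Its argument "increments" is a list of rows, each a list of 5 numbers: the shift along the world's x, y, z in mm, then the turn about the world's z in degrees, then the closure, from 0 (fully open) to 1 (shut). In form: [[x, y, z, yaw, fingers], ...]. A call has 1 to 20 rows; each row shifts and turns the commanded pose from where the row before left it; what a row does not reach is not made up. A row lasts 1/8 s, in which the tool goes at most 62.5 mm and 10.7 degrees, less where a joint would pass 70% of its speed; a pose out of reach is approached as far as the arm can. A call is refused whole if a number of a shift passes 62.5 or a number of a turn 10.7, either way. A call with a gripper value outside its range is refused whole. The fingers move at their own pace and stop on an object; "newtons" is the grip in N (left out, the last holds). Time passes only in rows, so rows that do not move let the fingers close. It gives the time, the measured TCP pose, the force and the opening at its end, in the units of the state.
- env.state(): the state, without advancing time (a new reading comes with each control period).
- env.grab_frame(name): name is "scene" or "top" or "wrist"; returns the picture (480x640x3 uint8, red, green, blue); there is no depth.
- env.calibration(name): a dict with "fx", "fy", "cx", "cy" (pixels), "R" (3x3) and "t" (3): a world point X has camera coordinates R X + t; the wrist camera has in their place "hand_eye" (4x4, takes a point from camera to tool coordinates, whose origin is the TCP and whose axes are the flange's). Camera axes: x right, y down, z forward; pixel columns grow to the right and rows downward; lengths in mm; the calibration is good to about 2 mm. The wrist camera is an equidistant fisheye: a pixel r from the principal point sees the ray r / f radians off the axis. A picture is of the moment at which its call begins: read the wrist's pose just before it. calibration takes no time and is no camera call.
- env.job_done(): hands the job in, once; it reports no verdict.
The state is a dict: "time_s": time; "qpos": joint angles; "qvel": joint speeds; "effort": joint torques, N m; "ee_pos": TCP position; "ee_rot": TCP orientation; "force": force on the tool from outside, world axes, zero at the start; "torque": the same for the moment, N m; "gripper_width": finger opening in mm.
Only numpy, scipy, OpenCV 4.12 (cv2) and the standard library are available. Lean on these libraries where they do the work, as an engineer would, in place of code of your own. Each camera call takes 0.05 s, during which the arm holds its last target.

## Working session

There is one attempt and no reset: what is moved stays moved. The work goes in short steps, Python scripts to look and compute and a tool call to move; the robot and the scene stay as the last step left them, time stands still between calls to the robot, and variables do not carry over. Pictures are saved under pics/ and viewed, and the job is handed in when it is done.

Besides the shell and the picture viewer there is one more tool, called after ">>>" by a JSON object that holds its "name" and its "arguments", one argument or row to a line. play_rows: Moves the arm, as the interface text tells. Its arguments: {"type":"object","properties":{"increments":{"type":"array"},"newtons":{"type":"number"}},"required":["increments"]}

```bash
mkdir -p pics
cat > h.py <<'E'
import numpy as np, cv2
from workcell import env
def snap(n,f):
    im=env.grab_frame(n); cv2.imwrite('pics/'+f,im[:,:,::-1]); return im
def ray(n,u,v):
    c=env.calibration(n);R=np.array(c['R']);t=np.array(c['t'])
    d=R.T@np.array([(u-c['cx'])/c['fx'],(v-c['cy'])/c['fy'],1]);return -R.T@t,d
def at(n,u,v,z):
    o,d=ray(n,u,v);return o+d*(z-o[2])/d[2]
def proj(n,X):
    c=env.calibration(n);p=np.array(c['R'])@np.array(X)+np.array(c['t']);return c['fx']*p[0]/p[2]+c['cx'],c['fy']*p[1]/p[2]+c['cy']
E
python3 - <<'E'
from h import *
snap('scene','s0.png');snap('top','t0.png')
for n in('scene','top'):print(env.calibration(n), ray(n,320,240))
print(env.state())
E
```

```text
{'fx': 505.5451380747813, 'fy': 505.5451380747813, 'cx': 317.1676923034879, 'cy': 240.58384656120114, 'R': array([[-0.64056196,  0.76780759, -0.01232397],
       [ 0.40191132,  0.32154272, -0.85736665],
       [-0.65432994, -0.55414961, -0.5145586 ]]), 't': array([ 186.42813482,  -93.87328412, 1558.46373633])} (array([1176.89698347,  750.66540212,  723.73462314]), array([-0.65838283, -0.55021932, -0.51363748]))
{'fx': 580.8855722426833, 'fy': 580.8855722426833, 'cx': 315.71723523408565, 'cy': 241.18805969941025, 'R': array([[-0.034151  , -0.99941248, -0.00289798],
       [-0.97741862,  0.0340042 , -0.20855826],
       [ 0.20853428, -0.00428993, -0.97800565]]), 't': array([ 148.01967734,  541.38587058, 1398.85397644])} (array([ 242.50665011,  135.52430463, 1481.42654919]), array([ 0.21028156, -0.01172797, -0.97760046]))
{'time_s': 0.1, 'qpos': array([ 6.87553586e+01,  1.83482014e+01,  8.97000270e+01, -1.96909693e-03,
        7.20444104e+01, -1.14633054e+00]), 'qvel': array([-0.03819348, -0.07256187, -0.21766601, -0.05320804,  0.10599692,
        0.09263752]), 'effort': array([-1.44472819e-03, -4.13334811e+01, -2.32512295e+01,  7.28216046e-02,
        4.20843449e-02, -5.60751062e-05]), 'ee_pos': array([197.4429951 , 539.57259802, 227.19796403]), 'ee_rot': array([-1.79907342e+02,  1.85120392e-05,  1.59902298e+02]), 'force': array([-0.27025859,  0.29640995,  0.20513371]), 'torque': array([ 0.01292568, -0.00827069,  0.01091173]), 'gripper_width': 91.20757326951447}
```

View pics/s0.png

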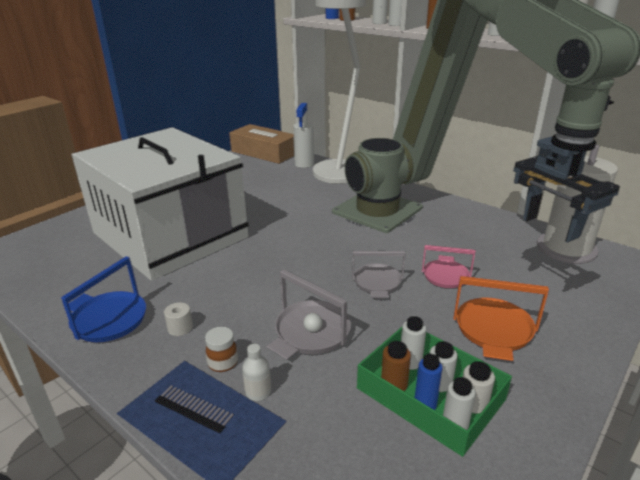

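View pics/t0.png

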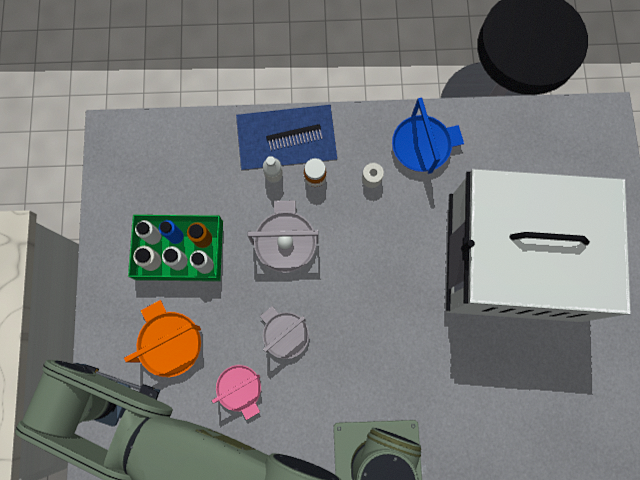

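The steel dish with the ball is at top (286,240), its lip towards the image's top (world +x). The carrier face is at column ~460, with the pin at about (468,243). I'll enlarge both for detail.

Run:
```python
import cv2
t=cv2.imread('pics/t0.png');s=cv2.imread('pics/s0.png')
cv2.imwrite('pics/c1.png',cv2.resize(t[190:290,230:340],None,fx=6,fy=6,interpolation=2)[:600])
cv2.imwrite('pics/c2.png',cv2.resize(t[160:330,440:640],None,fx=3.5,fy=3.5,interpolation=2))
cv2.imwrite('pics/c3.png',cv2.resize(s[120:270,70:255],None,fx=4,fy=4,interpolation=2))
cv2.imwrite('pics/c4.png',cv2.resize(s[260:410,160:360],None,fx=4,fy=4,interpolation=2))
```

```text
(no output)
```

View pics/c1.png

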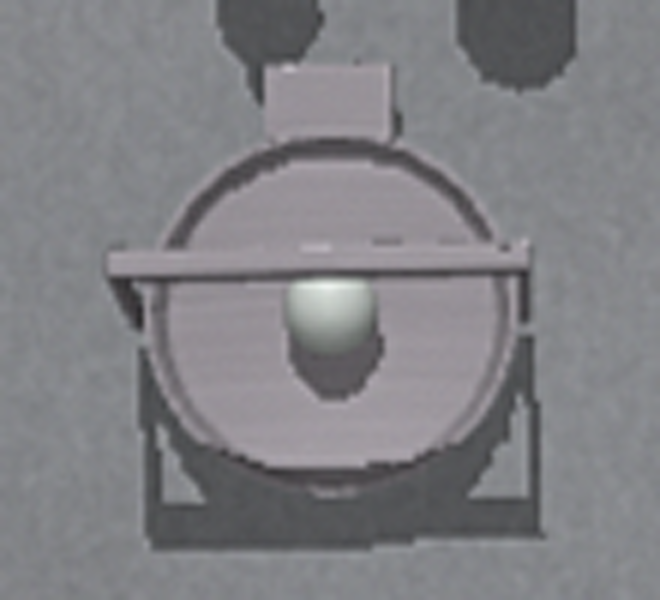

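View pics/c2.png

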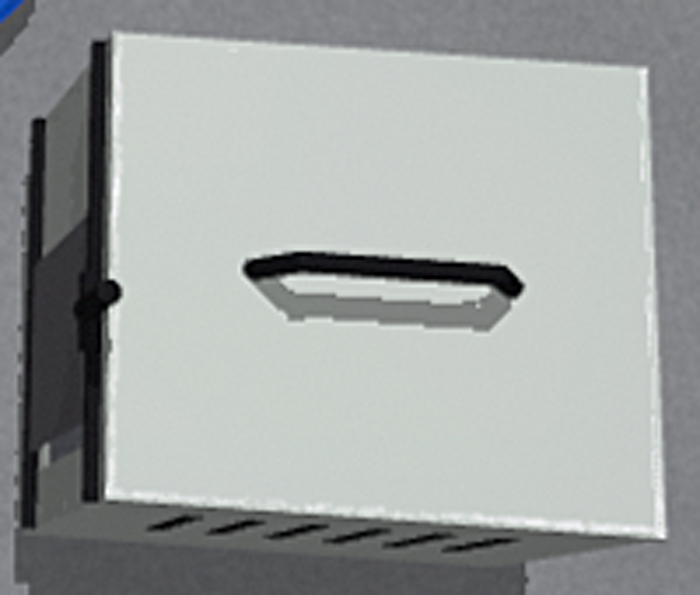

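View pics/c3.png

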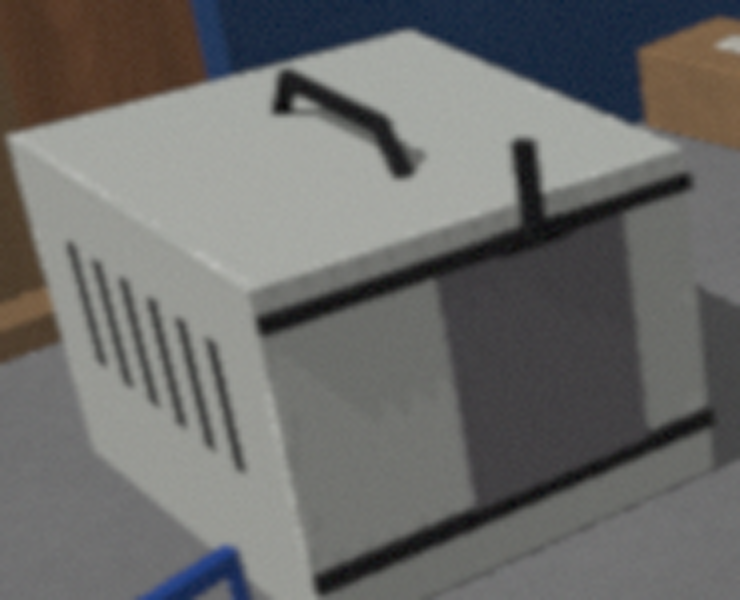

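View pics/c4.png

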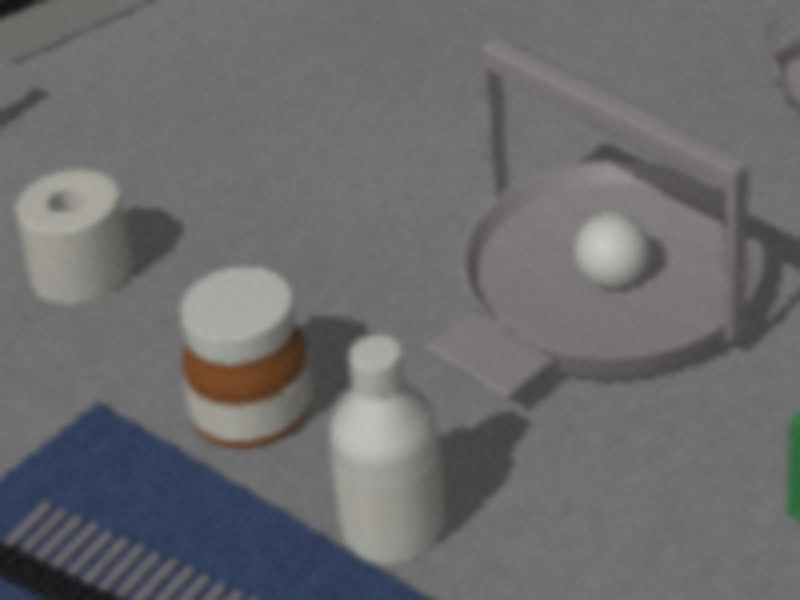

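Run:
```python
from h import *
P={}
for k,u,v,z in [('FL+',472,169.1,240),('FL-',470.6,302,240),('B+',625.1,179.4,240),('B-',629.7,313.4,240),('pin',471.4,243.4,281),('barL',248,233.3,125),('barR',318.3,232.8,125),('lipL',274.3,200.8,24),('lipR',295.2,200.8,24),('ball',285.3,242.5,28),
 ('bottletop',271,161,110),('jartop',315,168,70),('rolltop',373,172,50),('blue handle',420,100,118),('blueend',438,170,118)]:
    P[k]=at('top',u,v,z);print(k,P[k].round(1))
S={}
# scene: crop c3 x4 offs (70,120); c4 x4 offs(160,260)
for k,u,v,z in [('FL+',70+250/4,120+292/4,240),('FL-',70+685/4,120+150/4,240),('pin',70+524/4,120+142/4,281),('barA',160+490/4,260+45/4,125),('barB',160+740/4,260+168/4,125),('lipA',160+430/4,260+347/4,24),('lipB',160+513/4,260+402/4,24),('ball',160+612/4,260+250/4,28)]:
    S[k]=at('scene',u,v,z);print('s',k,S[k].round(1))
```

```text
FL+ [ 660.2 -225.9  240. ]
FL- [ 363. -196.  240.]
B+ [ 624.1 -565.   240. ]
B- [ 327.2 -531.5  240. ]
pin [ 482.3 -197.8  281. ]
barL [556.7 291.  125. ]
barR [552.  122.7 125. ]
lipL [664.5 233.3  24. ]
lipR [662.6 178.9  24. ]
ball [551.7 207.   28. ]
bottletop [742.7 233.7 110. ]
jartop [734.5 124.6  70. ]
rolltop [725.3 -25.   50. ]
blue handle [ 889.  -146.6  118. ]
blueend [ 701.9 -177.6  118. ]
s FL+ [ 660.7 -223.8  240. ]
s FL- [ 364.8 -189.1  240. ]
s pin [ 484.3 -194.9  281. ]
s barA [556.7 129.1 125. ]
s barB [557.5 293.6 125. ]
s lipA [665.3 183.5  24. ]
s lipB [667.3 241.6  24. ]
s ball [555.1 209.3  28. ]
```

>>> {"name": "play_rows", "arguments": {
  "increments": [
    [0, 0, 34, 0, 0],
    [0, 0, 34, 0, 0],
    [16, -41, 34, -4.2, 0],
    [16, -41, 0, -4.2, 0],
    [16, -41, 0, -4.2, 0],
    [16, -41, 0, -4.2, 0],
    [16, -41, 0, -4.2, 0],
    [16, -41, 0, -4.2, 0],
    [16, -41, 0, -4.2, 0],
    [16, -41, 0, -4.2, 0],
    [16, -41, 0, -4.2, 0],
    [16, -41, 0, -4.2, 0],
    [16, -41, 0, -4.2, 0],
    [16, -41, 0, -4.2, 0],
    [16, -41, 0, -4.2, 0],
    [16, -41, 0, -4.2, 0],
    [16, -41, 0, -4.2, 0],
    [16, -41, 0, -4.2, 0],
    [16, -41, 0, -4.2, 0],
    [16, -41, 0, -4.2, 0]
  ],
  "newtons": 12
}}

```text
time_s: 2.6
ee_pos: [485.8, -199.4, 329.5]
ee_rot: [-180.0, -0.0, 84.1]
force: [0.6, 0.3, 0.5]
gripper_width: 91.0
```

>>> {"name": "play_rows", "arguments": {
  "increments": [
    [0, 0, 0, 0, 0.3],
    [0, 0, 0, 0, 0.3]
  ]
}}

```text
time_s: 2.85
ee_pos: [485.2, -197.6, 329.5]
ee_rot: [-179.9, -0.0, 84.3]
force: [0.2, 0.4, 0.0]
gripper_width: 73.7
```

Run:
```python
from h import *
s=env.state();print(s['time_s'],s['ee_pos'],s['ee_rot'],s['gripper_width'])
c=env.calibration('wrist');print(c)
snap('wrist','w1.png')
H=np.array(c['hand_eye'])
```

```text
2.85 [ 485.18298485 -197.56914312  329.52751414] [-1.79930225e+02 -4.91078078e-02  8.43092746e+01] 73.67688906988444
{'fx': 371.64829954431775, 'fy': 371.64829954431775, 'cx': 321.8745409826089, 'cy': 242.71907250511978, 'hand_eye': array([[ 7.53221696e-05, -9.72516943e-01, -2.32832105e-01,
         6.58855350e+01],
       [ 9.99999942e-01,  1.50270947e-04, -3.04162850e-04,
        -8.19484687e-01],
       [ 3.30791426e-04, -2.32832068e-01,  9.72516899e-01,
        -1.58229251e+02],
       [ 0.00000000e+00,  0.00000000e+00,  0.00000000e+00,
         1.00000000e+00]])}
```

View pics/w1.png

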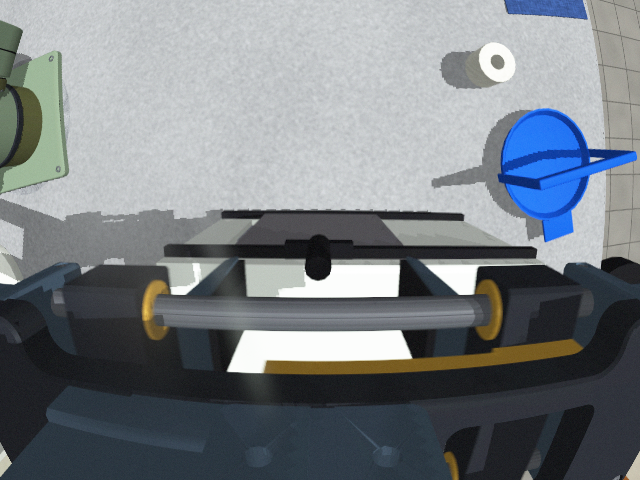

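The wrist picture shows the pin's top at about (318,265), between the finger columns at 215 and 420. I'll locate it.

```bash
cat >> h.py <<'E'
from scipy.spatial.transform import Rotation as Ro
def wat(u,v,z,pos,rot):
    c=env.calibration('wrist');H=np.array(c['hand_eye'])
    x,y=u-c['cx'],v-c['cy'];r=np.hypot(x,y);th=r/c['fx']
    d=np.array([np.sin(th)*x/r,np.sin(th)*y/r,np.cos(th)])
    R=Ro.from_euler('xyz',rot,degrees=True).as_matrix()
    o=R@H[:3,3]+pos;d=R@H[:3,:3]@d
    return o+d*(z-o[2])/d[2]
E
python3 - <<'E'
from h import *
s=env.state()
for u,v in [(318,265),(318,268),(318,262)]: print(wat(u,v,281,s['ee_pos'],s['ee_rot']))
import cv2
im=cv2.imread('pics/w1.png');cv2.imwrite('pics/w1c.png',cv2.resize(im[200:300,240:400],None,fx=5,fy=5))
E
```

```text
[ 482.31620924 -193.88248129  281.        ]
[ 482.13094943 -195.70266787  281.        ]
[ 482.50046752 -192.07116953  281.        ]
```

View pics/w1c.png

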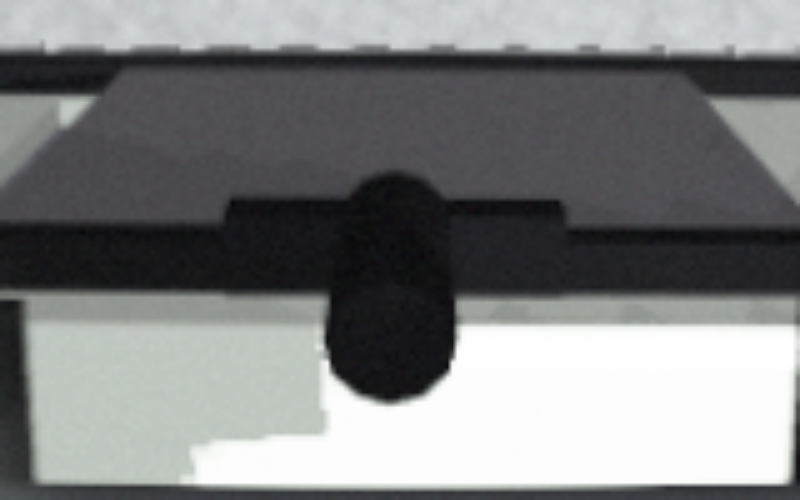

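>>> {"name": "play_rows", "arguments": {
  "increments": [
    [-3, 1.5, -20, 0, 0.3],
    [0, 0, -20, 0, 0.3],
    [0, 0, -12, 0, 0.3],
    [0, 0, -11, 0, 0.3],
    [0, 0, 0, 0, 0.3],
    [0, 0, 0, 0, 0.95],
    [0, 0, 0, 0, 0.95],
    [0, 0, 0, 0, 0.95],
    [0, 0, 0, 0, 0.95],
    [0, 0, 0, 0, 0.95],
    [0, 0, 0, 0, 0.95]
  ],
  "newtons": 10
}}

```text
time_s: 4.28
ee_pos: [482.7, -196.5, 267.0]
ee_rot: [180.0, 0.0, 84.3]
force: [-0.4, -0.2, 0.6]
gripper_width: 15.7
```

>>> {"name": "play_rows", "arguments": {
  "increments": [
    [4, -0.4, 0, 0, 0.95],
    [8, -0.8, 0, 0, 0.95],
    [8, -0.8, 0, 0, 0.95],
    [8, -0.8, 0, 0, 0.95],
    [8, -0.8, 0, 0, 0.95],
    [8, -0.9, 0, 0, 0.95],
    [8, -0.9, 0, 0, 0.95],
    [8, -0.9, 0, 0, 0.95],
    [8, -0.8, 0, 0, 0.95],
    [8, -0.9, 0, 0, 0.95],
    [8, -0.9, 0, 0, 0.95],
    [4, -0.4, 0, 0, 0.95],
    [4, -0.4, 0, 0, 0.95],
    [4, -0.4, 0, 0, 0.95],
    [0, 0, 0, 0, 0.95]
  ]
}}

```text
time_s: 6.15
ee_pos: [579.3, -206.7, 267.0]
ee_rot: [179.9, 0.0, 84.3]
force: [0.1, -1.2, 1.3]
gripper_width: 15.5
```

>>> {"name": "play_rows", "arguments": {
  "increments": [
    [3, -0.3, 0, 0, 0.95],
    [3, -0.3, 0, 0, 0.95],
    [3, -0.3, 0, 0, 0.95],
    [2, -0.2, 0, 0, 0.95],
    [0, 0, 0, 0, 0.95]
  ]
}}

```text
time_s: 6.78
ee_pos: [590.0, -207.9, 267.0]
ee_rot: [179.9, 0.0, 84.3]
force: [0.1, -2.7, 2.2]
gripper_width: 15.7
```

>>> {"name": "play_rows", "arguments": {
  "increments": [
    [1.5, -0.2, 0, 0, 0.95],
    [1.5, -0.1, 0, 0, 0.95],
    [0, 0, 0, 0, 0.95]
  ]
}}

```text
time_s: 7.15
ee_pos: [591.4, -208.0, 267.0]
ee_rot: [-179.8, 0.0, 84.3]
force: [-4.7, -2.1, 3.6]
gripper_width: 15.6
```

>>> {"name": "play_rows", "arguments": {
  "increments": [
    [2, -0.2, 0, 0, 0.95],
    [0, 0, 0, 0, 0.95],
    [0, 0, 0, 0, 0.95]
  ]
}}

```text
time_s: 7.52
ee_pos: [591.6, -208.0, 266.9]
ee_rot: [-179.6, -0.0, 84.3]
force: [-9.2, -1.9, 5.0]
gripper_width: 15.5
```

>>> {"name": "play_rows", "arguments": {
  "increments": [
    [0, 0, 0, 0, 0.3],
    [0, 0, 0, 0, 0.3],
    [0, 0, 0, 0, 0.3],
    [-3, 0.3, 0, 0, 0.3],
    [0, 0, 25, 0, 0.3],
    [0, 0, 35, 0, 0.3],
    [0, 0, 20, 0, 0.2],
    [0, 30, 0, 0, 0.1],
    [0, 40, 0, 0, 0],
    [0, 40, 0, 0, 0],
    [0, 40, 0, 0, 0],
    [0, 40, 0, 0, 0],
    [-8, 40, -20, 0, 0],
    [-8, 40, -20, 0.8, 0],
    [-8, 40, -20, 0.8, 0],
    [-8, 40, -20, 0.8, 0],
    [-5, 40, -20, 0.8, 0],
    [0, 20, 0, 0.8, 0],
    [0, 0, 0, 0, 0],
    [0, 0, 0, 0, 0]
  ]
}}

```text
time_s: 10.02
ee_pos: [555.3, 201.1, 248.0]
ee_rot: [179.9, 0.0, 88.2]
force: [-0.7, -0.3, -0.3]
gripper_width: 91.4
```

Run:
```python
from h import *
s=env.state();print(s['time_s'],s['ee_pos'],s['ee_rot'],s['gripper_width'],s['force'],s['qpos'])
snap('scene','s2.png');snap('wrist','w2.png')
```

```text
10.025 [555.34991802 201.14221027 248.01265791] [1.79885882e+02 7.67127727e-03 8.82498087e+01] 91.37307062245121 [-0.65725812 -0.29746617 -0.25609242] [ 1.88200174e+01  1.90305638e+01  8.56533877e+01 -4.88975872e-02
  7.52119072e+01  2.05826390e+01]
```

View pics/s2.png

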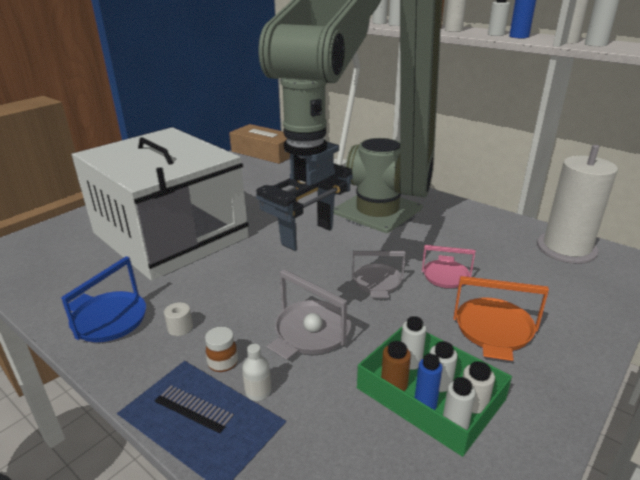

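View pics/w2.png

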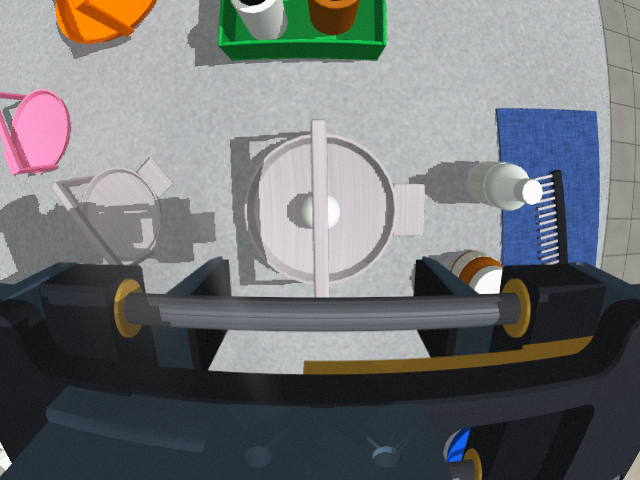

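The scene shows the hatch slid away with the opening clear behind it. In the wrist view the bar runs from (319,121) to (321,297), and the lip's tip is at (424,209).

Run:
```python
from h import *
im=cv2.imread('pics/s2.png');cv2.imwrite('pics/s2c.png',cv2.resize(im[120:270,70:255],None,fx=4,fy=4))
im=cv2.imread('pics/w2.png');cv2.imwrite('pics/w2c.png',cv2.resize(im[110:300,230:440],None,fx=3.1,fy=3.1))
p=np.array([555.35,201.14,248.01]);r=np.array([179.886,0.0077,88.25])
for u,v,z in [(319,121,125),(320.5,297,125),(319.5,209,125),(321,211,28),(424,184,24),(424,235,24),(395,184,24),(393,235,24)]:print(wat(u,v,z,p,r).round(1))
```

```text
[555.4 293.2 125. ]
[552.2 154.5 125. ]
[553.7 226.3 125. ]
[554.3 210.1  28. ]
[663.6 235.8  24. ]
[664.7 180.7  24. ]
[632.1 236.   24. ]
[630.2 181.7  24. ]
```

View pics/w2c.png

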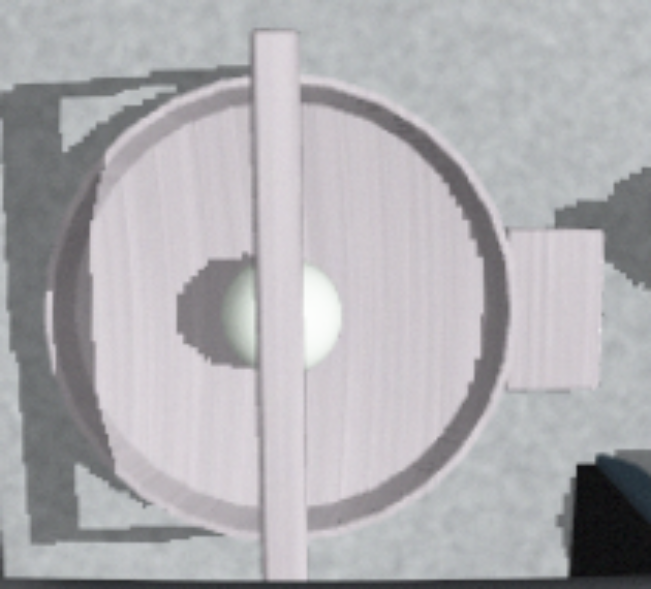

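View pics/s2c.png

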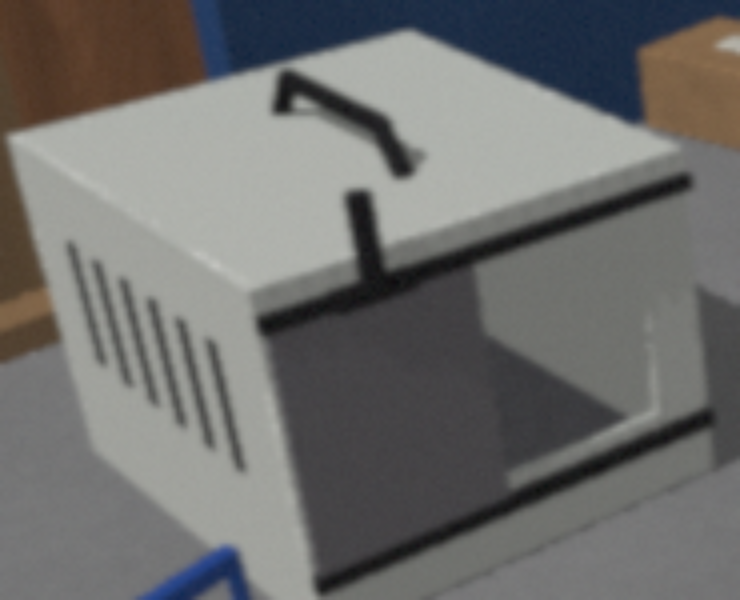

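>>> {"name": "play_rows", "arguments": {
  "increments": [
    [-0.7, 3.7, 0, 0.2, 0],
    [-0.6, 3.7, -10, 0.2, 0],
    [0, 0, -20, 0, 0],
    [0, 0, -20, 0, 0],
    [0, 0, -20, 0, 0.3],
    [0, 0, -20, 0, 0.3],
    [0, 0, -15, 0, 0.5],
    [0, 0, -15, 0, 0.5],
    [0, 0, -8, 0, 0.6],
    [0, 0, -7, 0, 0.7],
    [0, 0, 0, 0, 0.75],
    [0, 0, 0, 0, 0.75]
  ],
  "newtons": 5
}}

```text
time_s: 11.62
ee_pos: [553.7, 209.6, 112.5]
ee_rot: [179.9, -0.0, 88.7]
force: [0.5, 0.3, -0.1]
gripper_width: 22.6
```

Run:
```python
from h import *
s=env.state();print(s['time_s'],s['ee_pos'],s['ee_rot'],s['gripper_width'],s['force'])
im=snap('wrist','w3.png');cv2.imwrite('pics/w3c.png',cv2.resize(im[150:400,200:440,::-1],None,fx=2.4,fy=2.4))
```

```text
11.625 [553.65187565 209.64371726 112.45129093] [ 1.79938883e+02 -2.24533096e-02  8.87022471e+01] 22.57179845500055 [ 0.53382489  0.27069846 -0.13938599]
```

View pics/w3c.png

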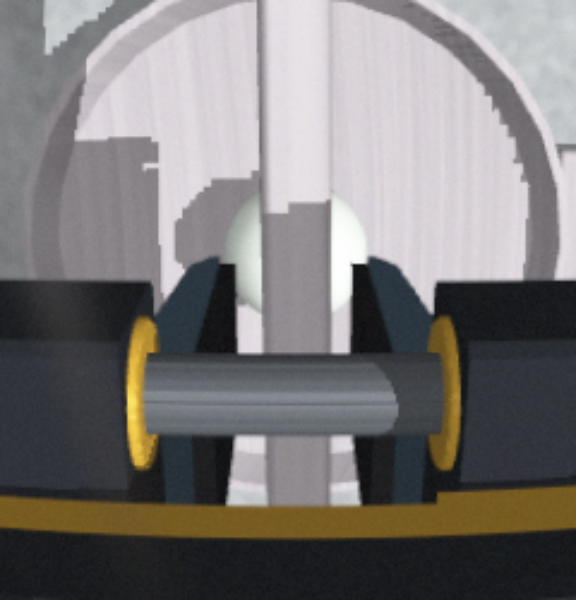

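The bar sits between the pads, nearly centred, with the ball still under the middle. I'll close slowly.

>>> {"name": "play_rows", "arguments": {
  "increments": [
    [0, 0, 0, 0, 0.78],
    [0, 0, 0, 0, 0.8],
    [0, 0, 0, 0, 0.81],
    [0, 0, 0, 0, 0.82],
    [0, 0, 0, 0, 0.83],
    [0, 0, 0, 0, 0.84],
    [0, 0, 0, 0, 0.85],
    [0, 0, 0, 0, 0.86],
    [0, 0, 0, 0, 0.87],
    [0, 0, 0, 0, 0.88],
    [0, 0, 0, 0, 0.9],
    [0, 0, 0, 0, 0.93]
  ],
  "newtons": 5
}}

```text
time_s: 13.18
ee_pos: [553.6, 209.4, 112.2]
ee_rot: [180.0, -0.0, 88.7]
force: [2.1, -1.2, 0.6]
gripper_width: 12.1
```

>>> {"name": "play_rows", "arguments": {
  "increments": [
    [0, 0, 0, 0, 0.95],
    [0, 0, 0, 0, 0.95]
  ],
  "newtons": 15
}}

```text
time_s: 13.42
ee_pos: [553.6, 209.5, 112.2]
ee_rot: [180.0, -0.0, 88.7]
force: [2.5, -0.7, 1.7]
gripper_width: 12.2
```

>>> {"name": "play_rows", "arguments": {
  "increments": [
    [0, 0, 0, 0, 1],
    [0, 0, 0, 0, 1],
    [0, 0, 0.5, 0, 1],
    [0, 0, 1, 0, 1],
    [0, 0, 1.5, 0, 1],
    [0, 0, 2, 0, 1],
    [0, 0, 2.5, 0, 1],
    [0, 0, 2.5, 0, 1],
    [0, 0, 2, 0, 1],
    [0, 0, 1.5, 0, 1],
    [0, 0, 1, 0, 1],
    [0, 0, 0.5, 0, 1],
    [0, 0, 0, 0, 1]
  ],
  "newtons": 40
}}

```text
time_s: 15.05
ee_pos: [553.3, 209.5, 127.0]
ee_rot: [180.0, 0.0, 88.7]
force: [0.5, -0.1, -3.5]
gripper_width: 12.0
```

Run:
```python
from h import *
s=env.state();print(s['time_s'],s['ee_pos'],s['ee_rot'],s['gripper_width'],s['force'],s['torque'])
im=snap('scene','s4.png');cv2.imwrite('pics/s4c.png',cv2.resize(im[240:410,200:400,::-1],None,fx=3.5,fy=3.5))
im=snap('wrist','w4.png');cv2.imwrite('pics/w4c.png',cv2.resize(im[100:400,200:440,::-1],None,fx=2,fy=2))
```

```text
15.05 [553.29436087 209.48313338 126.96894169] [1.79996806e+02 5.70729976e-04 8.86985575e+01] 12.045488644786527 [ 0.48104914 -0.09728093 -3.47603011] [-0.08050318  0.03441521 -0.00473762]
```

View pics/s4c.png

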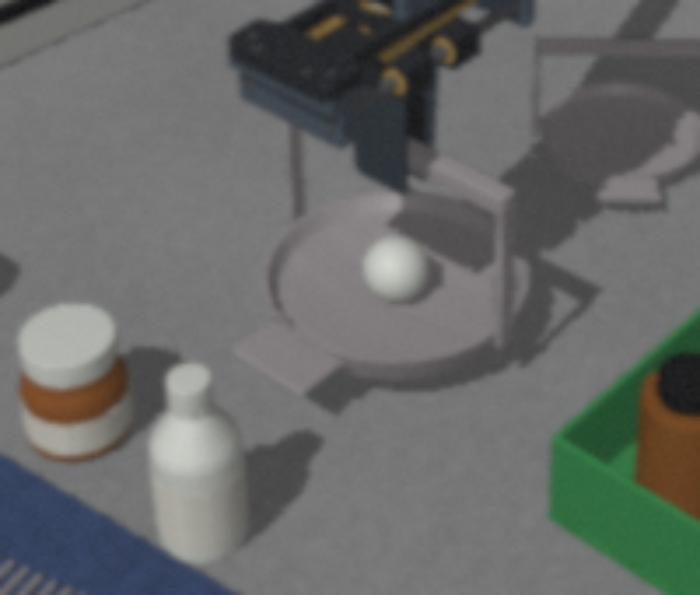

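View pics/w4c.png

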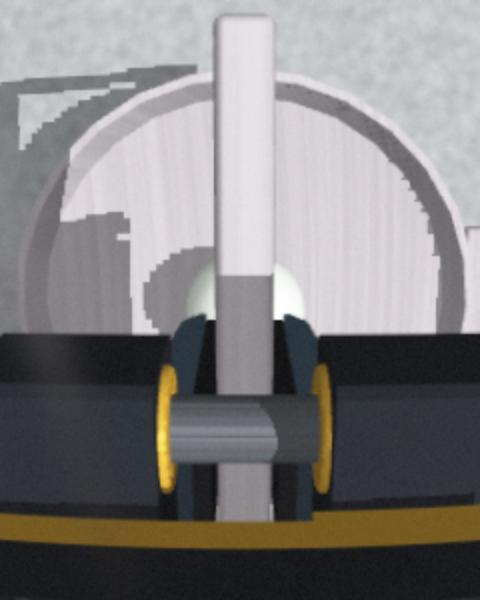

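The ball is centred and the dish level after a 15 mm lift. Next come the full lift, then a slow combined transfer and turn.

>>> {"name": "play_rows", "arguments": {
  "increments": [
    [0, 0, 0.5, 0, 1],
    [0, 0, 1, 0, 1],
    [0, 0, 1.5, 0, 1],
    [0, 0, 2, 0, 1],
    [0, 0, 2.5, 0, 1],
    [0, 0, 3, 0, 1],
    [0, 0, 3.75, 0, 1],
    [0, 0, 3.75, 0, 1],
    [0, 0, 3.75, 0, 1],
    [0, 0, 3.75, 0, 1],
    [0, 0, 3.75, 0, 1],
    [0, 0, 3.75, 0, 1],
    [0, 0, 3.75, 0, 1],
    [0, 0, 3.75, 0, 1],
    [0, 0, 3, 0, 1],
    [0, 0, 2.5, 0, 1],
    [0, 0, 2, 0, 1],
    [0, 0, 1.5, 0, 1],
    [0, 0, 1, 0, 1],
    [0, 0, 0.5, 0, 1]
  ]
}}

```text
time_s: 17.65
ee_pos: [553.3, 209.5, 178.0]
ee_rot: [180.0, 0.0, 88.7]
force: [0.5, 0.2, -4.2]
gripper_width: 11.9
```

>>> {"name": "play_rows", "arguments": {
  "increments": [
    [-0.24, -0.8, 0, -0.31, 1],
    [-0.48, -1.6, 0, -0.61, 1],
    [-0.72, -2.4, 0, -0.92, 1],
    [-0.96, -3.2, 0, -1.22, 1],
    [-1.2, -4, 0, -1.53, 1],
    [-1.44, -4.8, 0, -1.84, 1],
    [-1.68, -5.6, 0, -2.14, 1],
    [-1.92, -6.4, 0, -2.45, 1],
    [-2.16, -7.2, 0, -2.75, 1],
    [-2.4, -8, 0, -3.06, 1],
    [-2.4, -8, 0, -3.06, 1],
    [-2.4, -8, 0, -3.06, 1],
    [-2.4, -8, 0, -3.06, 1],
    [-2.4, -8, 0, -3.06, 1],
    [-2.4, -8, 0, -3.06, 1],
    [-2.4, -8, 0, -3.06, 1],
    [-2.4, -8, 0, -3.06, 1],
    [-2.4, -8, 0, -3.06, 1],
    [-2.4, -8, 0, -3.06, 1],
    [-2.4, -8, 0, -3.06, 1]
  ]
}}

```text
time_s: 20.15
ee_pos: [515.9, 84.9, 178.1]
ee_rot: [180.0, -0.0, 41.1]
force: [0.7, -0.5, -4.0]
gripper_width: 11.3
```

>>> {"name": "play_rows", "arguments": {
  "increments": [
    [-2.4, -8, 0, -3.06, 1],
    [-2.4, -8, 0, -3.06, 1],
    [-2.4, -8, 0, -3.06, 1],
    [-2.4, -8, 0, -3.06, 1],
    [-2.4, -8, 0, -3.06, 1],
    [-2.4, -8, 0, -3.06, 1],
    [-2.4, -8, 0, -3.06, 1],
    [-2.4, -8, 0, -3.06, 1],
    [-2.4, -8, 0, -3.06, 1],
    [-2.4, -8, 0, -3.06, 1],
    [-2.4, -8, 0, -3.06, 1],
    [-2.16, -7.2, 0, -2.75, 1],
    [-1.92, -6.4, 0, -2.45, 1],
    [-1.68, -5.6, 0, -2.14, 1],
    [-1.44, -4.8, 0, -1.84, 1],
    [-1.2, -4, 0, -1.53, 1],
    [-0.96, -3.2, 0, -1.22, 1],
    [-0.72, -2.4, 0, -0.92, 1],
    [-0.48, -1.6, 0, -0.61, 1],
    [-0.24, -0.8, 0, -0.31, 1]
  ]
}}

```text
time_s: 22.65
ee_pos: [478.9, -38.5, 178.0]
ee_rot: [180.0, 0.0, -6.2]
force: [-0.1, -0.0, -3.8]
gripper_width: 11.3
```

>>> {"name": "play_rows", "arguments": {
  "increments": [
    [0, 0, 0, 0, 1],
    [0, 0, 0, 0, 1],
    [0, 0, 0, 0, 1]
  ]
}}

```text
time_s: 23.02
ee_pos: [478.9, -38.4, 178.0]
ee_rot: [180.0, -0.0, -6.2]
force: [0.6, -0.3, -3.8]
gripper_width: 11.3
```

Run:
```python
from h import *
s=env.state();print(s['time_s'],s['ee_pos'],s['ee_rot'],s['gripper_width'],s['force'],s['torque'])
im=snap('scene','s5.png');cv2.imwrite('pics/s5c.png',cv2.resize(im[120:320,130:330,::-1],None,fx=3,fy=3))
im=snap('top','t5.png');cv2.imwrite('pics/t5c.png',cv2.resize(im[150:320,320:520,::-1],None,fx=3.5,fy=3.5))
im=snap('wrist','w5.png')
```

```text
23.025 [478.92711584 -38.4361642  177.98689732] [ 1.79997394e+02 -1.06463261e-03 -6.15257597e+00] 11.32342461275969 [ 0.58339807 -0.25044632 -3.77097294] [-0.02879364  0.10126728  0.04686081]
```

View pics/s5c.png

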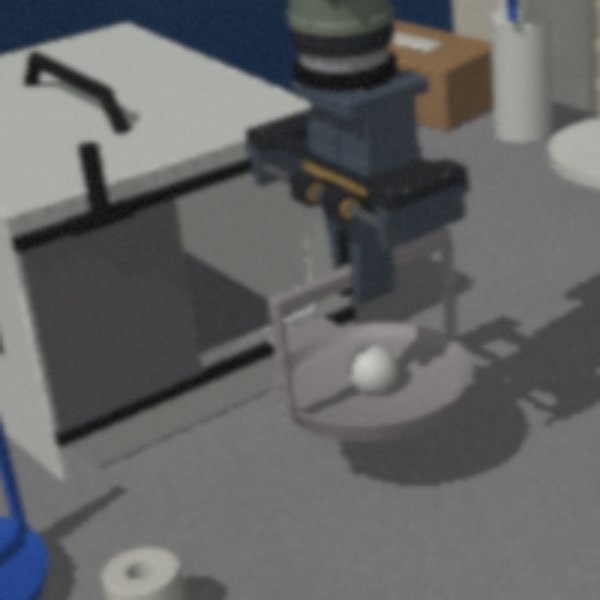

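View pics/t5c.png

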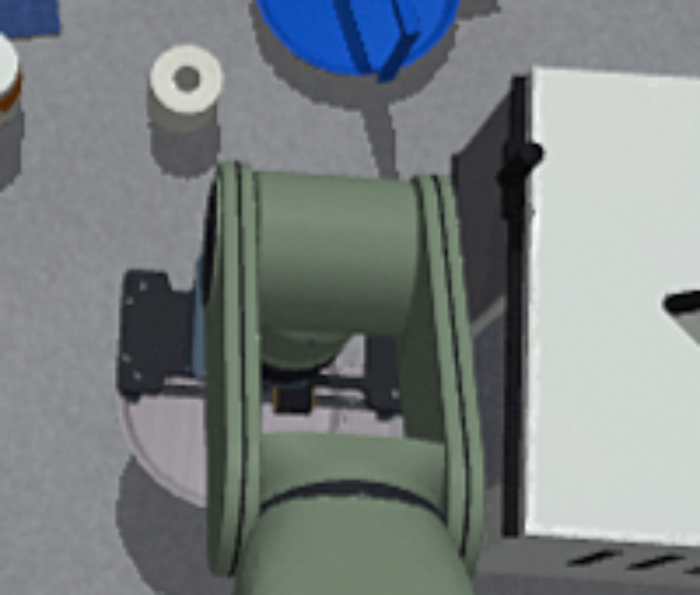

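View pics/w5.png

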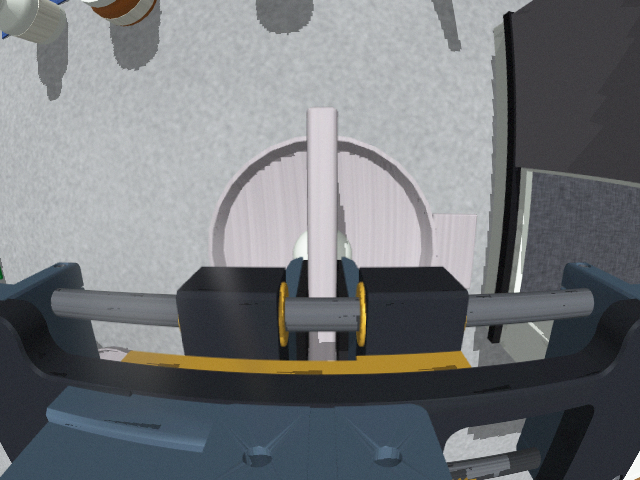

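The dish hangs level with the ball in the middle and the lip pointing into the clear opening. In the wrist view the lip's far tip corner is at about (476,215). I'll measure the remaining distance.

Run:
```python
from h import *
im=cv2.imread('pics/w5.png');cv2.imwrite('pics/w5c.png',cv2.resize(im[100:300,200:530],None,fx=2.4,fy=2.4))
im=cv2.imread('pics/s5.png');cv2.imwrite('pics/s5d.png',cv2.resize(im[210:280,200:300],None,fx=7,fy=7))
s=env.state();p,r=s['ee_pos'],s['ee_rot']
a=np.radians(-96.1);ex=np.array([np.cos(a),np.sin(a)]);ey=np.array([-ex[1],ex[0]])
O=np.array([512.2,-209])
def car(P):return np.r_[ex@(P[:2]-O),ey@(P[:2]-O),P[2]].round(1)
for n,u,v,z in [('tipcorner',476,215,90),('lip root corner',433.5,214,90),('bar far',307,109,191),('bar far',337,109,191),('bar',308,230,191),('bar',337,230,191)]:
    P=wat(u,v,z,p,r);print(n,P.round(1),car(P))
print('tcp',car(p))
for n,u,v,z in[('ball',254,243.3,94)]:P=at('scene',u,v,z);print(n,P,car(P))
# hatch: pin in scene c: top centre
P=at('scene',130+89/3,120+145/3,281);print('pin',car(P))
# predicted scene projections for ball and lip corners at current pose
c=p[:2]-1*ey
for n,x,y,z in [('ball',0,0,94),('tip+',110,28,90),('tip-',110,-28,90),('bar+',0,85,191),('bar-',0,-85,191)]:
    q=c+ex*x+ey*y;print(n,q.round(1),proj('scene',[*q,z]))
```

```text
tipcorner [ 492.7 -149.4   90. ] [-57.1 -25.8  90. ]
lip root corner [ 496.3 -117.2   90. ] [-89.6 -25.6  90. ]
bar far [561.7 -40.9 191. ] [-172.4   31.4  191. ]
bar far [560.5 -52.4 191. ] [-160.8   31.3  191. ]
bar [514.2 -36.  191. ] [-172.2  -16.4  191. ]
bar [512.9 -47.5 191. ] [-160.6  -16.5  191. ]
tcp [-166.   -51.2  178. ]
ball [480.8494289  -38.11844185  94.        ] [-166.6  -49.3   94. ]
pin [-11.   79.8 281. ]
ball [477.9 -38.4] (np.float64(254.80444754061477), np.float64(242.77503609519857))
tip+ [ 494.1 -150.7] (np.float64(219.07252745301787), np.float64(232.27072923368024))
tip- [ 438.4 -144.8] (np.float64(237.14381962434908), np.float64(224.55649433726694))
bar+ [562.4 -47.4] (np.float64(221.06969964200857), np.float64(219.42142279382657))
bar- [393.4 -29.3] (np.float64(279.6569598101546), np.float64(195.40181042372433))
```

View pics/w5c.png

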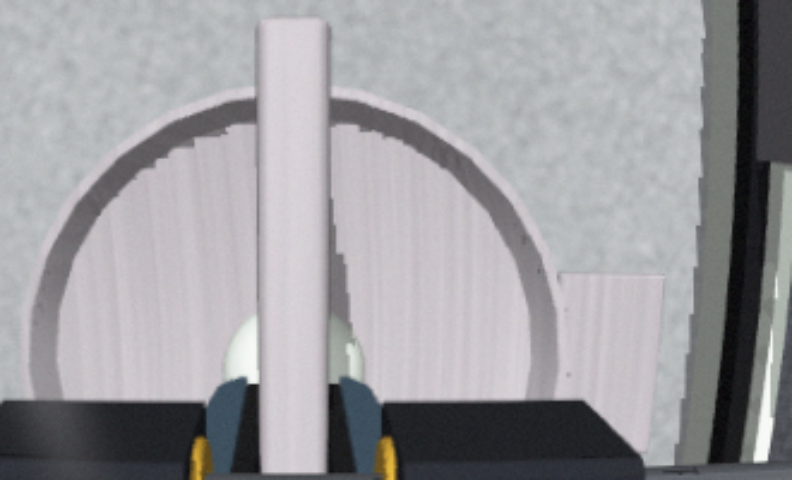

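View pics/s5d.png

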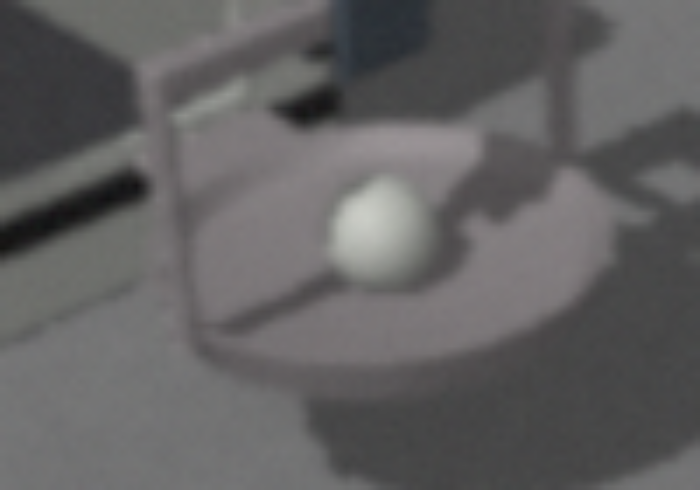

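>>> {"name": "play_rows", "arguments": {
  "increments": [
    [0, -0.2, 0, 0, 1],
    [0, -0.5, 0, 0, 1],
    [0.1, -0.8, 0, 0, 1],
    [0.1, -1.1, 0.1, 0, 1],
    [0.1, -1.2, 0.1, 0, 1],
    [0.1, -1.1, 0, 0, 1],
    [0.1, -0.8, 0, 0, 1],
    [0, -0.5, 0, 0, 1],
    [0, -0.2, 0, 0, 1],
    [0, 0, 0, 0, 1],
    [0, 0, 0, 0, 1],
    [0, 0, 0, 0, 1],
    [0, 0, 0, 0, 1],
    [0, 0, 0, 0, 1],
    [0, 0, 0, 0, 1],
    [0, 0, 0, 0, 1],
    [0, 0, 0, 0, 1]
  ]
}}

```text
time_s: 25.3
ee_pos: [479.4, -44.9, 178.2]
ee_rot: [180.0, -0.0, -6.2]
force: [-1.1, -0.4, -3.9]
gripper_width: 11.5
```

Run:
```python
from h import *
s=env.state();print(s['time_s'],s['ee_pos'],s['ee_rot'],s['gripper_width'],s['force'])
im=snap('scene','s6.png');cv2.imwrite('pics/s6c.png',cv2.resize(im[120:420,90:390,::-1],None,fx=2,fy=2))
im=snap('wrist','w6.png');cv2.imwrite('pics/w6c.png',cv2.resize(im[100:300,200:530,::-1],None,fx=2.4,fy=2.4))
a=np.radians(-96.1);ex=np.array([np.cos(a),np.sin(a)]);ey=np.array([-ex[1],ex[0]]);O=np.array([512.2,-209])-.7*ey
p=s['ee_pos'][:2]-O;print(ex@p+110,ey@p)
```

```text
25.3 [479.3999353  -44.91268358 178.18810249] [ 1.79993906e+02 -1.00630870e-03 -6.16105870e+00] 11.494302672259254 [-1.10544519 -0.41424666 -3.9265093 ]
-49.672776454178916 -49.35093520050504
```

View pics/s6c.png

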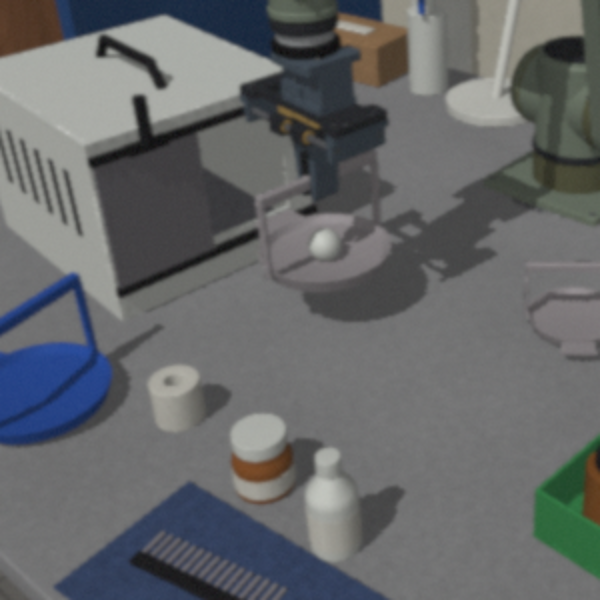

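View pics/w6c.png

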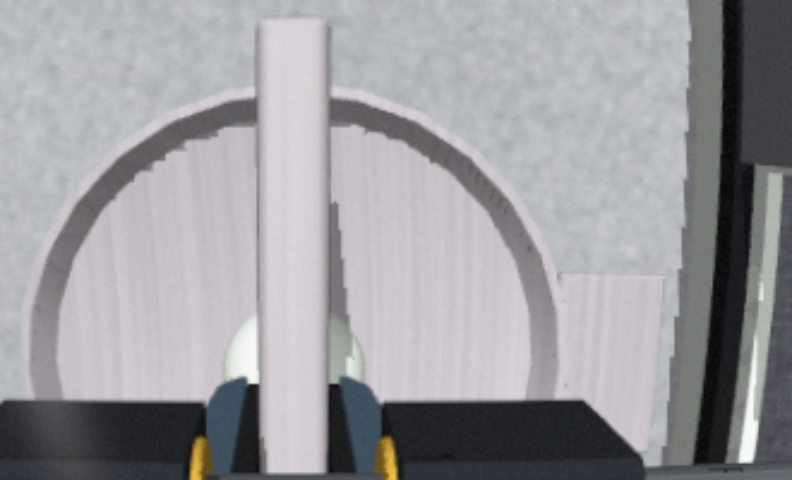

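The ball is in the middle, the dish is level, the hatch is open and the bystanders haven't moved. I'm handing it in.

```bash
python3 -c "
from h import *
print(env.state()['qvel'].round(2)); print(env.job_done())"
```

```text
[-0.04 -0.08  0.06 -0.07 -0.08 -0.04]
the job is handed in; nothing more can be done
None
```

I slid the hatch open by its pin until it reached its stop. Then I gripped the steel dish by its bar, lifted it, turned it about 95° and handed the job in at 25.3 s, holding it in front of the opening.

**Last checks:**
- **Lip position:** the tip worked out about 50 mm in front of the face, within about 1 mm of the opening's middle and about 90 mm above the counter. I took this from the arm's reading, the carrier position I measured and the listed dish sizes.
- **Level and still:** the tool was vertical to within 0.01° and the joint speeds were near zero. In the scene and wrist pictures the ball sat in the middle of the dish.
- **Hatch:** at the stop the push force rose to about 9 N with no more travel. A later picture put the pin about 80 mm to the +y side of the carrier's middle, which fits fully open.
- **Bystanders:** by eye, the bottle, jar and paper roll stood where they started.

**Disagreement:** the position estimates from different cameras and the arm differed by up to about 2–3 mm sideways. I aimed between them, so the lip's sideways position is only that certain.

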